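# Fold the bevel gauge and put it away in its case

## Task

Put the bevel gauge away: fold its steel blade fully home into the slot of the wooden stock while it is still on the bench, then lay it flat in the lined trough of its open black case, lowering it in rather than dropping it. Finish by shutting the case lid fully, and leave the things lying round about where they are.

Things in the scene. Friction and masses are not known exactly. Their poses are not given: they have to be found in the camera images.
- bevel: Folding bevel gauge, loose, about 0.32 kg: dark wooden stock 128 (its x) x 32 (y) x 24 mm thick (z up), brass plates at its +x end, steel blade folding into a slot in it. Origin: centre of the stock's underside. The slot, 9.5 to 14.5 mm above the underside, runs the whole length and is open on the +y side and at the ends. To carry it, grip across the 32 mm width near the middle.
- bevel_pin (a point): Pin on which the blade turns, at x = -52, y = +5.5, z = 12 mm of bevel; axes as bevel. The blade is a flat steel bar 20 mm wide and 4 mm thick with round ends, its far end 105 mm from the pin, lying 10 to 14 mm above the stock's underside. Its centre line runs from the pin along (cos q, sin q) of the stock's axes, q being joint bevel_blade.
- bevel_blade (a joint): Blade angle about the upright pin, rad. 0 = fully home, its edge flush with the stock's +y face; positive turns it out towards +y. Stops at 0 and 2.3; starts at 1.1 to 2.0. Slight friction (0.03 N m): it stays where left. It can be pushed sideways with shut fingertips while the stock stays about where it is, or squeezed home between the fingers for the last bit.
- case: Shallow black case, fixed, outside 160 (x) x 112 (y) x 42 mm high without lid, walls 6 mm. Origin: centre of its underside. In the grey lining a trough runs along x through the middle, 46 mm wide, 148 long, its floor 8 mm above the underside; the lining beside it is 6 mm higher, to the walls at y = -50 and +50. The folded gauge lies along it, either end first; open it does not fit.
- case_hinge (a point): Middle of the lid's hinge line, at x = +80, y = 0, z = 42 mm of case; the line runs along y. Axes as case. At lid angle q the lid's underside runs from here along (-cos q, 0, sin q) and its outer face lies 8 mm beyond, towards (sin q, 0, cos q). The lid is a flat plate 172 mm from hinge to front edge (12 mm overhang when shut), 112 mm wide, 8 mm thick.
- case_lid (a joint): Opening of the case's lid, rad: 0 = shut, 1.57 = upright on the far (+x) end of the case, at most 1.9 (leaning away). Starts at 1.45 to 1.75. Stiff friction hinge (0.2 N m): it stays where it is left and has to be pushed from behind and down all the way, about 2 N near its front edge.
- lid_front (a point): Middle of the lid's front edge, half way through its thickness (172 mm from the hinge line). Its z axis is the lid's outward normal.
- low_tin: Bystander: round pale tin with a lid, 76 mm across, 64 mm high; origin at the centre of its underside.
- tape_measure: Bystander: dark pocket tape measure lying flat, 70 x 95 x 36 mm; origin at the centre of its underside.
- multimeter: Bystander: black hand meter, 150 x 75 x 40 mm; origin at the centre of the underside.
Mind the look-alikes: they are no part of the job. Leave any red look-alike of the bevel alone.

How it is judged:
By the outcome, as a careful person would: the job done as asked, in the order asked, and still so for the second after the job is handed in, with the robot touching nothing.
It also fails if it takes over 72 s, if anything falls off the work surface, if the arm or the gripper's body presses on something with over 40 N, if the wrist force passes 120 N, or if a joint passes its speed limit or range.

## Robot

A 6-joint arm with a two-finger parallel gripper is mounted at the origin on a cart in front of the work surface, level with it; the furniture and walls round the work are solid. World frame = base frame: x ahead of the robot, y to its left, z up, the work surface at z = 0. Lengths are in m, angles in degrees, forces in N, time in s.
With the tool pointing down it reaches from about 0.35 to 0.875 m from the base axis. Payload 4.2 kg.
Tool frame: the origin (TCP) lies midway between the tips of the shut fingers; the grasp point (between the pads) lies 19 mm behind it (r.pinch_z is the distance from the TCP to the grasp point, in m); z points along the fingers, y is the line along which they close (so a half turn about z gives the same grasp; the last joint's range is limited). The gripper opens to 87 mm and grips with 3 to 60 N. Pads are 19 mm wide; open, the fingers measure 117 mm over their backs; the gripper's body (75 mm by 190 mm) begins 51 mm behind the grasp point.
Start: joints at [81.394, 22.042, 0.453, 0, -68.411, -14.817], TCP at [0.248, 0.573, 0.223] pointing down, gripper open.
Joint ranges: [-179.83, 179.83], [-69.29, 118.12], [-61.27, 80.66], [-181.25, 117.63], [-171.15, -9.14], [-177.46, 177.46]. Speed limits (degrees/s): [159.86, 159.86, 180, 180, 180, 180].

## Interface

Orientations are given as a 3x3 rotation matrix whose columns are the frame's x, y, z axes.
In Python, from station import r, imaging, models gives the robot as it stands. The module is installed in compiled form; this text tells all that it offers.
- The arm moves only by the tool apply_moves, never from a script. Its argument "moves" is a list of rows, each a list of 2 entries, a list of its own where there are three numbers: the shift along the tool's x, y, z in m, then the turn about the tool's z in degrees. A call has 1 to 5 rows; each row shifts and turns the commanded pose from where the row before left it, along the tool's axes as they then stand; what a row does not reach is not made up. A row lasts 1/12 s, in which the tool goes at most 41.7 mm and 7.16 degrees, less where a joint would pass 70% of its speed; a pose out of reach is approached as far as the arm can. A call is refused whole if a number of a shift passes 0.0417 or a number of a turn 7.16, either way. A call with a gripper value outside its range is refused whole. "hand" is the finger opening in m, from 0 to 0.087, set as the call begins (left out, the last holds). The fingers move at their own pace and stop on an object; the grip force is fixed at half the most. Time passes only in rows, so rows that do not move let the fingers close. It gives the time, the measured TCP pose, the force, the opening and the grip force at its end, in the units of the state.
- r.sense(): the state, without advancing time (a new reading comes with each control period).
- imaging.capture(name): name is "scene" or "top"; returns a dict with "frame" (384x512x3 uint8, blue, green, red), "intrinsics" (3x3 intrinsics, pixels), "dist" ([k1, k2, p1, p2, k3] as OpenCV has them; the pictures are not rectified), "eye" and "orientation" of the camera in the world. Camera axes: x right, y down, z forward; pixel columns grow to the right and rows downward; lengths in m; the calibration is good to about 2 mm. A picture is of the moment at which its call begins. There is no depth.
- r.finish_job(): hands the job in; it is judged then, once.
Trained networks look in a picture, given as the dict that the camera call returned (one of the last four; its "shot" number tells which), for a name from the list of things; names that differ only in an ending like _2 or _b are one class to them, and where a whole thing is asked for, a point or a joint stands for the part that bears it (a point fixed in the world has none). Each returns a list of dicts, best first, with "confidence" (0 to 1); they miss things now and then, are a little off and sometimes report something else, mostly with a low value. They report only what shows in the picture. A call takes as long as a camera call. They do not tell look-alikes from the thing itself.
- models.cut_out(picture, target): "region" (384x512 bool, what is visible of it) and "extent" ([left, top, width, height] as shares, 0 to 1, of the picture: columns of its width, rows of its height, round what is visible of it).
- models.place_of(picture, target): "at" ([column, row] as shares, 0 to 1, of the picture: columns of its width, rows of its height: a listed point, or the origin of a listed thing).
The state is a dict: "time_s": time; "joints": joint angles; "joint_velocities": joint speeds; "effort": joint torques, N m; "tcp_pos": TCP position; "ee_rot": TCP orientation; "wrist_force": force on the tool from outside, world axes, zero at the start; "moment": the same for the moment, N m; "gripper_width": opening from 0.0 (shut) to 1.0 (fully open); "gripper_force": force on a finger pad.
Only numpy, scipy, OpenCV 4.12 (cv2) and the standard library are available. Lean on these libraries where they do the work, as an engineer would, in place of code of your own. Each camera call takes 0.05 s, during which the arm holds its last target. There are 200 camera calls.

## Working session

There is one attempt and no reset: what is moved stays moved. The work goes in short steps, Python scripts to look and compute and a tool call to move; the robot and the scene stay as the last step left them, time stands still between calls to the robot, and variables do not carry over. Pictures are saved under pics/ and viewed, at most 10 in all, crops included, and the job is handed in when it is done.

Besides the shell and the picture viewer there is one more tool, called after "Emit:" as a command line: name --argument value ..., lists and objects as JSON in quotes. apply_moves: Moves the arm, as the interface text tells. Its arguments: {"type":"object","properties":{"moves":{"type":"array"},"hand":{"type":"number"}},"required":["moves"]}

```bash
mkdir -p pics; cat > h.py <<'E'
import numpy as np, cv2
from station import r, imaging, models
def ray(p,uv):
    q=cv2.undistortPoints(np.array([[uv]],float),np.array(p["intrinsics"]),np.array(p["dist"]))[0,0]
    d=np.array(p["orientation"])@np.array([q[0],q[1],1]); return np.array(p["eye"]),d
def at_z(p,uv,z):
    e,d=ray(p,uv); return e+d*(z-e[2])/d[2]
def proj(p,X):
    R=np.array(p["orientation"]); X=np.atleast_2d(X)
    rv=cv2.Rodrigues(R.T)[0]; t=-R.T@np.array(p["eye"])
    return cv2.projectPoints(X.astype(float),rv,t,np.array(p["intrinsics"]),np.array(p["dist"]))[0][:,0]
def tri(a,ua,b,ub):
    e1,d1=ray(a,ua);e2,d2=ray(b,ub)
    s=np.linalg.lstsq(np.c_[d1,-d2],e2-e1,rcond=None)[0]
    x,y=e1+s[0]*d1,e2+s[1]*d2
    return (x+y)/2,np.linalg.norm(x-y)
S=np.array([512,384])
E
python3 - <<'E'
from h import *
np.set_printoptions(precision=3,suppress=True)
P={n:imaging.capture(n) for n in("scene","top")}
for n,p in P.items():
    cv2.imwrite(f"pics/{n}0.png",cv2.resize(p["frame"],(800,600)))
    print(n,p["eye"],np.array(p["orientation"]).tolist())
    for t in["bevel","bevel_pin","case","case_hinge","lid_front","low_tin","tape_measure","multimeter"]:
        for d in models.place_of(p,t)[:3]:
            uv=np.array(d["at"])*S; print(t,round(d["confidence"],2),uv,at_z(p,uv,{"bevel_pin":.012,"case_hinge":.042,"lid_front":.21}.get(t,0)))
s=r.sense();print(s["tcp_pos"],s["ee_rot"],s["wrist_force"],s["gripper_width"])
E
```

```text
scene [-0.76  -1.082  0.987] [[0.6109139499407616, -0.3922843377983305, 0.6876751733819552], [-0.7914295144522526, -0.2800268814298416, 0.5433454419893013], [-0.020578372667639774, -0.8761837387185424, -0.4815377312148541]]
bevel 0.81 [267.213 217.498] [ 0.478 -0.179  0.   ]
bevel 0.75 [268.8   194.304] [ 0.618 -0.085  0.   ]
bevel_pin 0.93 [283.085 209.51 ] [ 0.541 -0.206  0.012]
bevel_pin 0.75 [280.218 195.187] [ 0.622 -0.138  0.012]
case 0.62 [204.186 187.814] [0.508 0.158 0.   ]
case_hinge 0.58 [213.606 170.688] [0.584 0.171 0.042]
lid_front 0.89 [217.088 130.291] [0.62  0.172 0.21 ]
low_tin 0.52 [269.978 174.989] [0.753 0.006 0.   ]
tape_measure 0.8 [161.075 167.693] [0.531 0.436 0.   ]
tape_measure 0.66 [216.013 168.998] [0.662 0.229 0.   ]
multimeter 0.66 [354.406 218.304] [ 0.658 -0.439  0.   ]
top [ 0.389 -0.025  1.272] [[0.002382347043269514, -0.9888319131002742, 0.14901601275372214], [-0.9999788299734418, -0.003258013697730445, -0.0056324907183066255], [0.006055082783235476, -0.14899943953316555, -0.9888187412217119]]
bevel 0.77 [310.374 224.218] [ 0.485 -0.191  0.   ]
bevel 0.75 [274.586 180.518] [ 0.626 -0.078  0.   ]
bevel_pin 0.91 [319.386 207.014] [ 0.539 -0.219  0.012]
bevel_pin 0.77 [291.891 184.589] [ 0.61  -0.133  0.012]
case 0.58 [196.301 218.611] [0.502 0.171 0.   ]
case_hinge 0.74 [197.786 193.114] [0.577 0.162 0.042]
lid_front 0.86 [196.915 181.517] [0.583 0.139 0.21 ]
lid_front 0.64 [114.022 209.395] [0.507 0.36  0.21 ]
lid_front 0.49 [196.71  191.117] [0.557 0.139 0.21 ]
low_tin 0.94 [245.914 138.086] [0.766 0.015 0.   ]
tape_measure 0.89 [112.691 210.317] [0.527 0.44  0.   ]
multimeter 0.94 [386.816 168.998] [ 0.665 -0.444  0.   ]
[0.248 0.573 0.223] [[ 0.918 -0.397  0.   ]
 [-0.397 -0.918  0.   ]
 [ 0.    -0.    -1.   ]] [ 0.185 -0.021 -0.08 ] 1.0028548169989568
```

```bash
python3 - <<'E'
from h import *
p=imaging.capture("top"); f=p["frame"]
cv2.imwrite("pics/t1.png",cv2.resize(f[150:270,230:390],(800,600),interpolation=cv2.INTER_CUBIC))
E
```

```text
(no output)
```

View pics/t1.png

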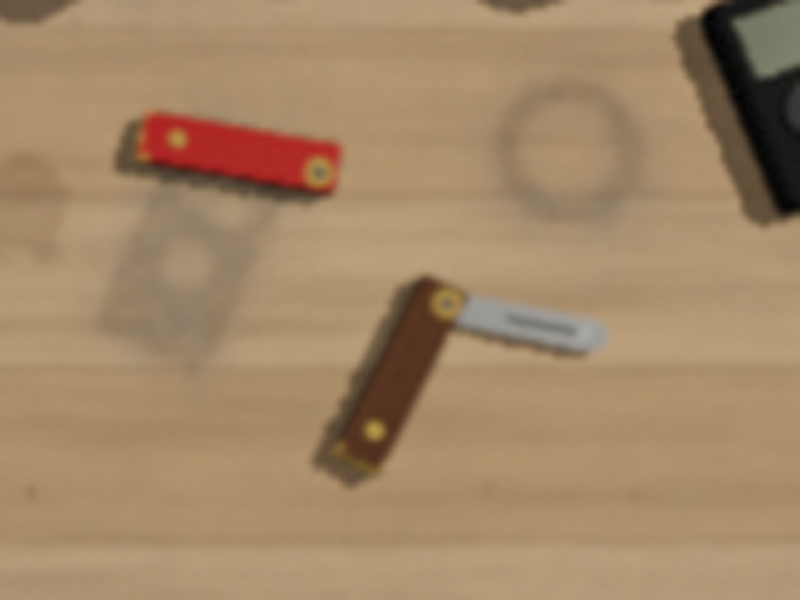

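View pics/scene0.png

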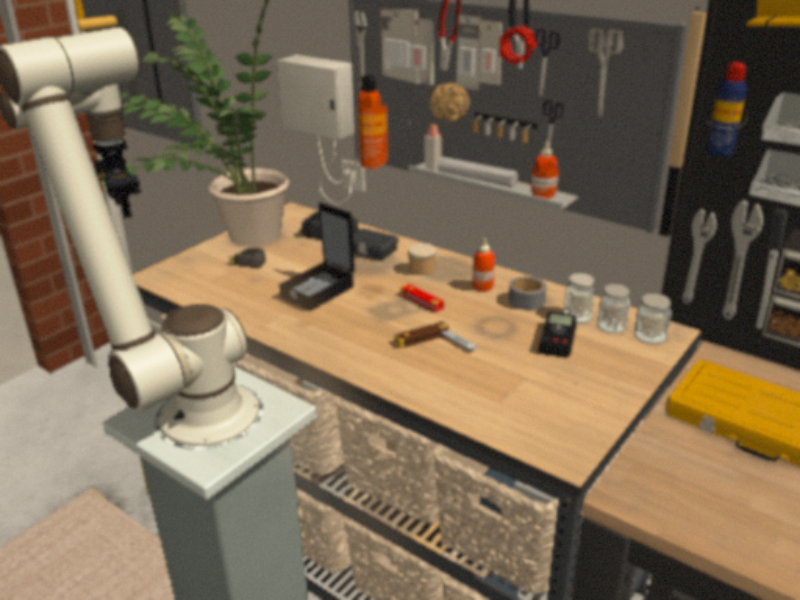

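View pics/top0.png

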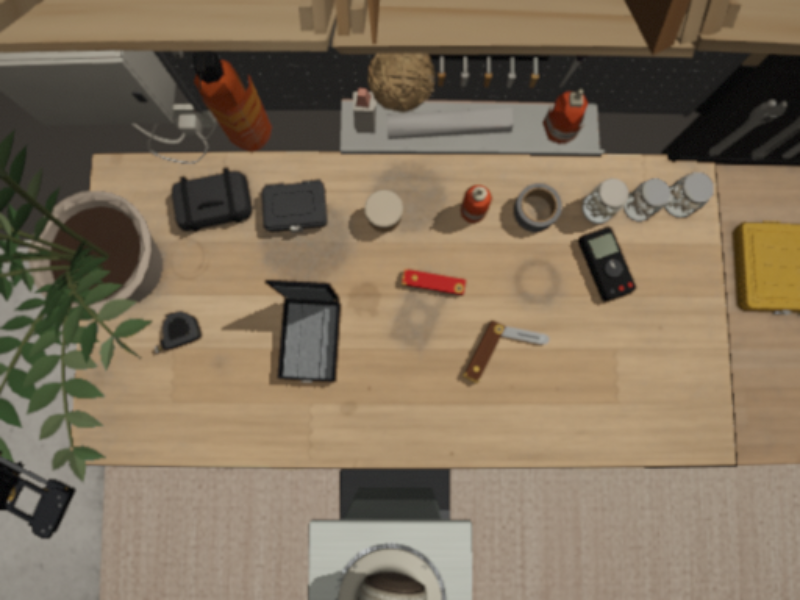

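The top crop shows two bevel-like things: red one at full-picture (278,180), brown one with open steel blade at (309,227), pin (319,210), blade tip (351,217). The dark wooden one fits the description; red is the look-alike. The case is at (196,218) with its lid upright at the far +x end. Now I fit poses to the masks.

```bash
cat > fit.py <<'E'
from h import *
from scipy.optimize import minimize
U=4
def box(x0,x1,y0,y1,z0,z1): return np.array([[x,y,z] for x in(x0,x1) for y in(y0,y1) for z in(z0,z1)])
def place(X,x,y,a,z=0):
    c,s=np.cos(a),np.sin(a); return X@np.array([[c,-s,0],[s,c,0],[0,0,1]]).T+[x,y,z]
def bevel_parts(v,z=0):
    x,y,a,q=v; t=np.linspace(0,2*np.pi,24)
    B=[]
    for h in(.010,.014):
        for cx in(0,.095): B.append(np.c_[cx+.01*np.cos(t),.01*np.sin(t),0*t+h])
    B=place(np.vstack(B),-.052,.0055,q)
    return [place(box(-.064,.064,-.016,.016,0,.024),x,y,a,z),place(B,x,y,a,z)]
def case_body(v): return place(box(-.08,.08,-.056,.056,0,.042),*v[:3])
def lid(v):
    q=v[3]; u=np.array([-np.cos(q),0,np.sin(q)]);n=np.array([np.sin(q),0,np.cos(q)])
    L=np.array([[.08,y,.042]+s*u+h*n for s in(0,.172) for h in(0,.008) for y in(-.056,.056)])
    return place(L,*v[:3])
def mask(p,parts):
    m=np.zeros((384*U//1,512*U),np.uint8)
    for X in parts:
        h=cv2.convexHull(((proj(p,X)+.5)*U-.5).astype(np.float32))
        cv2.fillConvexPoly(m,np.round(h*16).astype(np.int32),1,shift=4)
    return m.reshape(384,U,512,U).mean((1,3)) if U>1 else m
def fit(pairs,v0,step):
    def cost(v):
        c=0
        for p,reg,f in pairs:
            m=mask(p,f(v)); c+=1-np.minimum(m,reg).sum()/np.maximum(m,reg).sum()
        return c/len(pairs)
    sim=np.vstack([v0]+[np.array(v0)+np.eye(len(v0))[i]*step[i] for i in range(len(v0))])
    o=minimize(cost,v0,method="Nelder-Mead",options=dict(initial_simplex=sim,maxiter=250,xatol=1e-4,fatol=1e-5))
    return o.x,o.fun
def region(p,t,uv=None):
    D=models.cut_out(p,t)
    if uv is not None: # choose the one whose region is nearest the point
        D=sorted(D,key=lambda d:np.hypot(*((np.array(d["extent"][:2])+np.array(d["extent"][2:])/2)*S-uv)))
    return D[0]["region"].astype(float)
E
python3 - <<'E'
from fit import *
np.set_printoptions(precision=4,suppress=True)
P={n:imaging.capture(n) for n in("scene","top")}
b0=[.49,-.19,np.radians(150),1.88]
pr=[]
for n,p in P.items():
    pr.append((p,region(p,"bevel",proj(p,[b0[0]-.005,b0[1]-.03,.01])[0]),bevel_parts))
v,c=fit(pr,b0,[.01,.01,.1,.1]);print("bevel",v,np.degrees(v[2:]),c)
for a in pr: print("  single",*fit([a],v,[.005,.005,.05,.05]))
c0=[.505,.165,0,1.6]
pc=[];
for n,p in P.items():
    for t,f in(("case",lambda v:[case_body(v),lid(v)]),("case_lid",lambda v:[lid(v)])):
        D=models.cut_out(p,t); 
        for d in D: print(n,t,d["confidence"],np.array(d["extent"])*np.r_[S,S],d["region"].sum())
        if D: pc.append((p,D[0]["region"].astype(float),f))
vis=[]
v2,c2=fit(pc,c0,[.01,.01,.05,.1]);print("case",v2,c2)
im=P["top"]["frame"].copy(); im2=P["scene"]["frame"].copy()
def draw(im,p):
    big=cv2.resize(im,None,fx=5,fy=5,interpolation=cv2.INTER_CUBIC)
    for X in bevel_parts(v)+[case_body(v2),lid(v2)]:
        h=cv2.convexHull(((proj(p,X)+.5)*5-.5).astype(np.float32)).astype(np.int32)
        cv2.polylines(big,[h],True,(0,255,0),1)
    return big
a=draw(im,P["top"])[150*5:270*5,150*5:370*5]; b=draw(im2,P["scene"])[110*5:240*5,170*5:320*5]
a=cv2.resize(a,(800,436));b=cv2.resize(b,(692,600))
cv2.imwrite("pics/ov_t.png",a);cv2.imwrite("pics/ov_s.png",b)
E
```

```text
bevel [ 0.4849 -0.1874  2.6986  1.781 ] [154.6172 102.0425] 0.19278177139275393
  single [ 0.4923 -0.1835  2.6738  1.8115] 0.10006574621959241
  single [ 0.483  -0.1876  2.6861  1.8086] 0.10655813523263347
scene case 0.78 [178.7904 131.4048  48.384   69.0816] 1784
scene case_lid 0.9 [202.3936 129.7152  24.6784  43.8912] 802
top case 0.9 [168.2944 180.2112  49.2032  65.0112] 2410
top case 0.38 [235.6224 122.304   22.784   23.1936] 501
top case_lid 0.79 [169.7792 178.2912  45.9776  19.3152] 500
case [ 0.5032  0.1616 -0.0554  1.5575] 0.07671693331424531
```

View pics/ov_t.png

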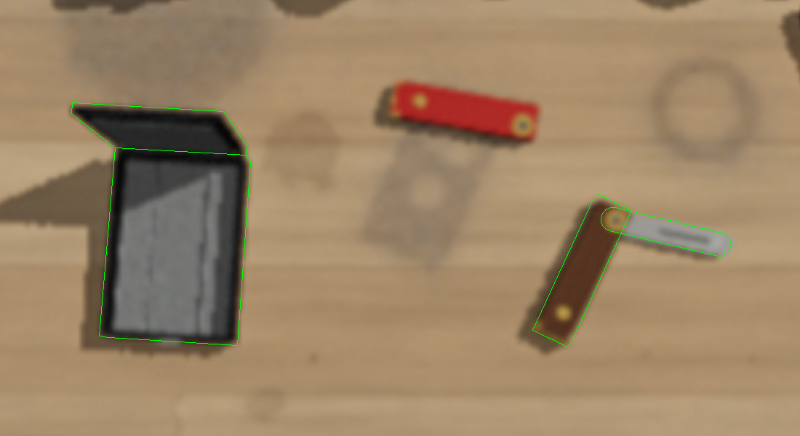

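View pics/ov_s.png

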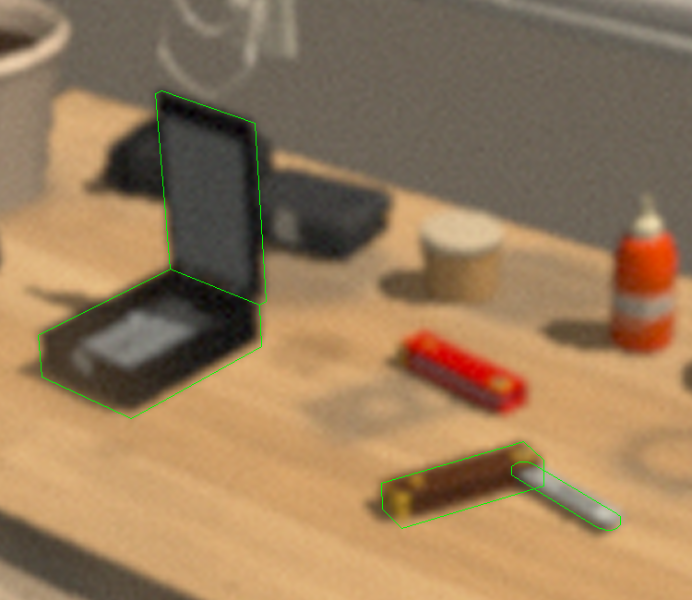

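Overlays match within about a pixel: bevel at (0.486,-0.187) yaw 154°, q≈103°; case (0.503,0.162), yaw −3°, lid ≈1.56. Moving.

Emit:
apply_moves --moves '[[[0.0263,0.0286,0.002],0],[[0.0263,0.0286,0.002],0],[[0.0263,0.0286,0.002],0],[[0.0263,0.0286,0.002],0],[[0.0263,0.0286,0.002],0]]' --hand 0

```text
time_s: 1.77
tcp_pos: [0.3125, 0.3882, 0.2125]
ee_rot: [[0.918, -0.397, 0.0], [-0.397, -0.918, 0.0], [0.0, -0.0, -1.0]]
wrist_force: [0.6, 0.8, 0.0]
gripper_width: 0.706
gripper_force: 0.0
```

Emit:
apply_moves --moves '[[[0.0263,0.0286,0.002],0],[[0.0263,0.0286,0.002],0],[[0.0263,0.0286,0.002],0],[[0.0263,0.0286,0.002],0],[[0.0263,0.0286,0.002],0]]'

```text
time_s: 2.18
tcp_pos: [0.3763, 0.2048, 0.2029]
ee_rot: [[0.918, -0.397, 0.001], [-0.397, -0.918, 0.001], [0.0, -0.001, -1.0]]
wrist_force: [0.8, 0.9, 0.2]
gripper_width: 0.324
gripper_force: 0.0
```

Emit:
apply_moves --moves '[[[0.0263,0.0286,0.002],0],[[0.0263,0.0286,0.002],0],[[0.0263,0.0286,0.002],0],[[0.0263,0.0286,0.002],0],[[0.0263,0.0286,0.002],0]]'

```text
time_s: 2.6
tcp_pos: [0.4402, 0.0212, 0.193]
ee_rot: [[0.918, -0.397, 0.001], [-0.397, -0.918, 0.0], [0.001, -0.001, -1.0]]
wrist_force: [0.8, -0.5, 1.1]
gripper_width: 0.024
gripper_force: 0.0
```

Emit:
apply_moves --moves '[[[0.0263,0.0286,0.002],0],[[0.0263,0.0286,0.002],0],[[0.0263,0.0286,0.002],0],[[0.0263,0.0286,0.002],0],[[0.0263,0.0286,0.002],0]]'

```text
time_s: 3.02
tcp_pos: [0.5041, -0.1625, 0.1827]
ee_rot: [[0.918, -0.398, 0.001], [-0.398, -0.918, -0.0], [0.001, -0.0, -1.0]]
wrist_force: [0.7, 1.1, 0.3]
gripper_width: 0.008
gripper_force: 0.0
```

Emit:
apply_moves --moves '[[[0.027,0.028,0.008],0],[[0.027,0.028,0.008],0],[[0.027,0.028,0.008],0],[[0.027,0.028,0.008],0],[[0,0,0.02],2.9]]'

```text
time_s: 3.43
tcp_pos: [0.5618, -0.3128, 0.1318]
ee_rot: [[0.894, -0.448, 0.006], [-0.448, -0.894, -0.005], [0.008, 0.001, -1.0]]
wrist_force: [1.7, 0.5, -0.6]
gripper_width: 0.006
gripper_force: 0.0
```

Emit:
apply_moves --moves '[[[0,0,0.035],0],[[0,0,0.03],0],[[0,0,0.01],0],[[0,0,0],0]]'

```text
time_s: 3.77
tcp_pos: [0.5561, -0.3056, 0.0523]
ee_rot: [[0.896, -0.444, -0.007], [-0.444, -0.896, 0.002], [-0.007, 0.001, -1.0]]
wrist_force: [0.9, -0.2, 0.3]
gripper_width: 0.007
gripper_force: 0.0
```

```bash
python3 - <<'E'
from fit import *
np.set_printoptions(precision=4,suppress=True)
s=r.sense();T=np.array(s["tcp_pos"]);R=np.array(s["ee_rot"]);print(s["time_s"],T,R[:,1],s["wrist_force"])
a=np.radians(153.7);x=np.array([np.cos(a),np.sin(a)]);y=np.array([-x[1],x[0]])
pin=np.array([.486,-.187])-.052*x+.0055*y
prev=T[:2]
for q in np.r_[1.8,np.arange(1.7,.15,-.15),.15]:
    d=x*np.cos(q)+y*np.sin(q);n=-x*np.sin(q)+y*np.cos(q)
    w=pin+.08*d+(.010+.0095*abs(np.sin(q))+.015*abs(np.cos(q)))*n
    print(round(q,2),w,"tool step",R[:2,:2].T@(w-prev));prev=w
E
```

```text
3.7667 [ 0.5561 -0.3056  0.0523] [-0.4438 -0.8961  0.0012] [ 0.9114 -0.2016  0.2534]
1.8 [ 0.534 -0.298] tool step [-0.0232  0.003 ]
1.7 [ 0.5245 -0.2976] tool step [-0.0088  0.0038]
1.55 [ 0.5108 -0.2951] tool step [-0.0133  0.0038]
1.4 [ 0.5008 -0.2925] tool step [-0.0101  0.0022]
1.25 [ 0.4908 -0.2886] tool step [-0.0107  0.0009]
1.1 [ 0.4812 -0.2831] tool step [-0.0111 -0.0006]
0.95 [ 0.4721 -0.276 ] tool step [-0.0113 -0.0023]
0.8 [ 0.4639 -0.2674] tool step [-0.0112 -0.0041]
0.65 [ 0.4569 -0.2573] tool step [-0.0108 -0.0059]
0.5 [ 0.4514 -0.2459] tool step [-0.01   -0.0078]
0.35 [ 0.4477 -0.2335] tool step [-0.0089 -0.0096]
0.2 [ 0.446  -0.2202] tool step [-0.0074 -0.0112]
0.15 [ 0.446  -0.2156] tool step [-0.0021 -0.004 ]
```

Emit:
apply_moves --moves '[[[0,0,0.03],0],[[0,0,0.016],0],[[0,0,0],0],[[-0.013,0.003,0],0],[[-0.01,0.0,0],0]]'

```text
time_s: 4.18
tcp_pos: [0.5378, -0.2992, 0.012]
ee_rot: [[0.897, -0.443, 0.003], [-0.443, -0.897, -0.002], [0.004, -0.0, -1.0]]
wrist_force: [-0.9, -0.9, 0.7]
gripper_width: 0.007
gripper_force: 0.0
```

Emit:
apply_moves --moves '[[[-0.009,0.004,0],0],[[-0.007,0.002,0],0],[[-0.007,0.002,0],0],[[-0.01,0.002,0],0],[[-0.01,0.001,0],0]]'

```text
time_s: 4.6
tcp_pos: [0.4933, -0.2898, 0.0107]
ee_rot: [[0.896, -0.443, 0.003], [-0.443, -0.896, -0.001], [0.003, -0.0, -1.0]]
wrist_force: [0.7, -0.7, -0.1]
gripper_width: 0.01
gripper_force: 0.2
```

Emit:
apply_moves --moves '[[[-0.011,0,0],0],[[-0.011,-0.002,0],0],[[-0.011,-0.004,0],0],[[-0.011,-0.006,0],0],[[-0.01,-0.008,0],0]]'

```text
time_s: 5.02
tcp_pos: [0.4534, -0.2478, 0.0105]
ee_rot: [[0.896, -0.444, 0.002], [-0.444, -0.896, -0.001], [0.002, -0.0, -1.0]]
wrist_force: [1.3, -0.3, -0.2]
gripper_width: 0.004
gripper_force: 0.2
```

```bash
python3 - <<'E'
from fit import *
np.set_printoptions(precision=4,suppress=True)
s=r.sense();print(s["time_s"],s["tcp_pos"],s["wrist_force"])
p=imaging.capture("top")
cv2.imwrite("pics/t2.png",cv2.resize(p["frame"][170:260,260:380],(800,600),interpolation=cv2.INTER_CUBIC))
E
```

```text
5.0167 [ 0.4534 -0.2478  0.0105] [ 1.2562 -0.2643 -0.2197]
```

View pics/t2.png

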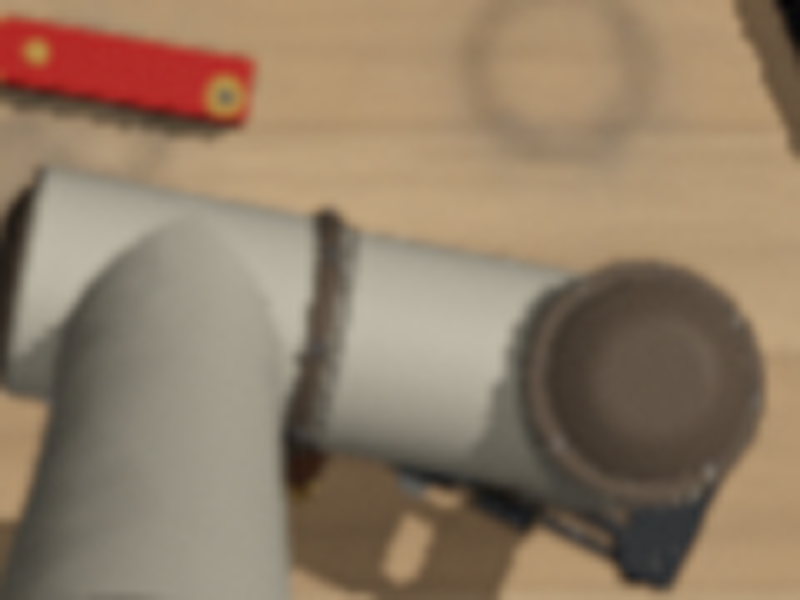

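The top view is blocked by the arm (only a sliver of blade at crop (410,480)). I lower a little and finish the sweep, then look from the other camera.

Emit:
apply_moves --moves '[[[0,0,0.005],0],[[-0.008,-0.009,0],0],[[-0.007,-0.01,0],0],[[0,-0.006,0],0],[[0,0,0],0]]'

```text
time_s: 5.48
tcp_pos: [0.4514, -0.2175, 0.0046]
ee_rot: [[0.897, -0.442, 0.0], [-0.442, -0.897, -0.0], [0.0, 0.0, -1.0]]
wrist_force: [0.2, -0.7, 0.5]
gripper_width: 0.006
gripper_force: 0.0
```

Emit:
apply_moves --moves '[[[0,0.015,0],0],[[0,0.02,-0.02],0],[[0,0.02,-0.04],0],[[0,0.04,-0.01],0],[[0,0.04,0],0]]' --hand 0.087

```text
time_s: 5.9
tcp_pos: [0.3944, -0.3403, 0.0757]
ee_rot: [[0.898, -0.44, 0.008], [-0.44, -0.898, -0.004], [0.009, 0.0, -1.0]]
wrist_force: [1.5, -1.0, -0.7]
gripper_width: 0.296
gripper_force: 0.0
```

```bash
python3 - <<'E'
from fit import *
np.set_printoptions(precision=4,suppress=True)
s=r.sense();print(s["time_s"],s["tcp_pos"],s["wrist_force"])
P={n:imaging.capture(n) for n in("scene","top")}
pr=[]
for n,p in P.items():
    D=models.cut_out(p,"bevel")
    for d in D: print(n,round(d["confidence"],2),np.array(d["extent"])*np.r_[S,S])
    pr.append((p,region(p,"bevel",proj(p,[.485,-.2,.01])[0]),bevel_parts))
v0=[.486,-.187,2.683,.25]
for a in pr: print("  single",*fit([a],v0,[.008,.008,.08,.1]))
a=cv2.resize(P["scene"]["frame"][170:260,220:310],(400,400),interpolation=cv2.INTER_CUBIC)
b=cv2.resize(P["top"]["frame"][180:270,265:355],(400,400),interpolation=cv2.INTER_CUBIC)
cv2.imwrite("pics/t3.png",np.hstack([a,b]))
E
```

```text
5.9 [ 0.3944 -0.3403  0.0757] [ 1.4811 -0.9851 -0.7158]
scene 0.86 [252.1088 203.7888  31.1808  19.8144]
scene 0.65 [254.9248 182.2848  14.4896   8.9856]
top 0.67 [254.4128 173.9136  43.8784  16.0128]
top 0.43 [300.288  229.5168  13.6192  15.2832]
  single [ 0.4904 -0.1817  2.7181  0.1736] 0.09655863681924493
  single [ 0.4789 -0.183   2.7421  0.1726] 0.6940435280641466
```

View pics/t3.png

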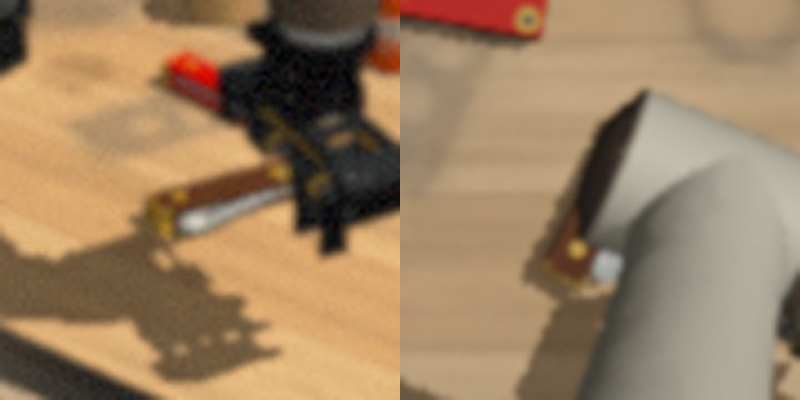

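Blade is nearly home (q≈0.18; scene crop shows steel sliver at (200,215) beside the stock). Going over the stock to squeeze it shut.

Emit:
apply_moves --moves '[[[0.003,-0.036,0],0],[[0.003,-0.036,0],0],[[0.003,-0.036,0],0],[[0.003,-0.036,0],0],[[0.001,-0.035,0],-1.9]]'

```text
time_s: 6.62
tcp_pos: [0.4841, -0.1806, 0.0717]
ee_rot: [[0.912, -0.41, -0.0], [-0.41, -0.912, -0.0], [-0.0, 0.0, -1.0]]
wrist_force: [1.1, -1.1, -0.7]
gripper_width: 0.944
gripper_force: 0.0
```

Emit:
apply_moves --moves '[[[0,0,0],0],[[0,0,0],0],[[0,0,0],0],[[0,0,0],0],[[0,0,0],0]]'

```text
time_s: 7.03
tcp_pos: [0.4822, -0.1841, 0.0717]
ee_rot: [[0.91, -0.414, -0.001], [-0.414, -0.91, 0.0], [-0.001, 0.0, -1.0]]
wrist_force: [0.5, 0.7, 0.9]
gripper_width: 0.996
gripper_force: 0.0
```

Emit:
apply_moves --moves '[[[0,0,0.025],0],[[0,0,0.02],0],[[0,0,0.015],0],[[0,0,0.005],0],[[0,0,0],0]]'

```text
time_s: 7.45
tcp_pos: [0.4815, -0.1843, 0.0056]
ee_rot: [[0.91, -0.415, -0.003], [-0.415, -0.91, 0.0], [-0.003, 0.001, -1.0]]
wrist_force: [0.1, -0.6, 0.3]
gripper_width: 1.001
gripper_force: 0.0
```

Emit:
apply_moves --moves '[[[0,0,0],0],[[0,0,0],0],[[0,0,0],0],[[0,0,0],0],[[0,0,0],0]]' --hand 0.05

```text
time_s: 7.87
tcp_pos: [0.4832, -0.1837, 0.0075]
ee_rot: [[0.911, -0.413, 0.001], [-0.413, -0.911, -0.0], [0.001, -0.0, -1.0]]
wrist_force: [-0.3, 0.3, 0.4]
gripper_width: 0.705
gripper_force: 0.3
```

Emit:
apply_moves --moves '[[[0,0,0],0],[[0,0,0],0],[[0,0,0],0],[[0,0,0],0],[[0,0,0],0]]' --hand 0.025

```text
time_s: 8.28
tcp_pos: [0.4826, -0.1837, 0.0068]
ee_rot: [[0.911, -0.413, -0.0], [-0.413, -0.911, -0.0], [-0.0, 0.0, -1.0]]
wrist_force: [-1.2, 0.0, 0.7]
gripper_width: 0.367
gripper_force: 29.6
```

Emit:
apply_moves --moves '[[[0,0,0],0],[[0,0,0],0],[[0,0,0],0],[[0,0,0],0],[[0,0,0],0]]'

```text
time_s: 8.7
tcp_pos: [0.4826, -0.1837, 0.0068]
ee_rot: [[0.91, -0.414, -0.0], [-0.414, -0.91, -0.0], [-0.0, 0.0, -1.0]]
wrist_force: [-1.6, -1.5, 0.5]
gripper_width: 0.365
gripper_force: 29.6
```

Emit:
apply_moves --moves '[[[0,0,0],0],[[0,0,0],0],[[0,0,-0.002],0],[[0,0,0],0]]' --hand 0.038

```text
time_s: 9.03
tcp_pos: [0.4835, -0.1835, 0.0092]
ee_rot: [[0.911, -0.413, 0.001], [-0.413, -0.911, -0.0], [0.001, -0.0, -1.0]]
wrist_force: [-0.3, -0.3, -0.6]
gripper_width: 0.432
gripper_force: 0.0
```

Emit:
apply_moves --moves '[[[0,0,0],0],[[0,0,0],0],[[0,0,0],0],[[0,0,0],0]]' --hand 0.025

```text
time_s: 9.37
tcp_pos: [0.483, -0.1836, 0.009]
ee_rot: [[0.911, -0.413, 0.0], [-0.413, -0.911, -0.0], [0.0, -0.0, -1.0]]
wrist_force: [-0.1, 1.2, 1.4]
gripper_width: 0.366
gripper_force: 29.7
```

Emit:
apply_moves --moves '[[[0,0,-0.01],0],[[0,0,-0.02],0],[[0,0,-0.03],0],[[0,0,-0.03],0],[[0,0,-0.03],0]]'

```text
time_s: 9.78
tcp_pos: [0.4817, -0.1835, 0.13]
ee_rot: [[0.91, -0.414, -0.002], [-0.414, -0.91, 0.0], [-0.002, 0.0, -1.0]]
wrist_force: [1.4, 0.3, -4.0]
gripper_width: 0.364
gripper_force: 29.7
```

Emit:
apply_moves --moves '[[[0,0,0],-5],[[0,0,0],-6],[[0,0,0],-6],[[0,0,0],-4.3],[[0,0,0],0]]'

```text
time_s: 10.2
tcp_pos: [0.482, -0.1834, 0.1289]
ee_rot: [[0.999, -0.054, -0.001], [-0.054, -0.999, 0.001], [-0.001, -0.0, -1.0]]
wrist_force: [0.4, 1.0, -2.5]
gripper_width: 0.367
gripper_force: 29.7
```

```bash
python3 - <<'E'
from fit import *
np.set_printoptions(precision=4,suppress=True)
s=r.sense();T=np.array(s["tcp_pos"]);R=np.array(s["ee_rot"]);print(s["time_s"],T,R[:,1],s["wrist_force"],s["gripper_width"],s["gripper_force"])
print("to case",R.T@(np.array([.503,.1616,T[2]])-T), "yaw",np.degrees(np.arctan2(R[1,1],R[0,1])))
E
```

```text
10.2 [ 0.482  -0.1834  0.1289] [-0.0537 -0.9986 -0.0005] [ 0.3553  0.958  -2.5279] 0.366819662554548 29.67649365775287
to case [ 0.0025 -0.3457  0.0002] yaw -93.07632370426055
```

Emit:
apply_moves --moves '[[[0,-0.02,0],0],[[0,-0.035,0],0],[[0,-0.035,0],0],[[0,-0.035,0],0],[[0,-0.035,0],0]]'

```text
time_s: 10.62
tcp_pos: [0.4908, -0.0225, 0.1289]
ee_rot: [[0.998, -0.058, -0.001], [-0.058, -0.998, 0.0], [-0.001, -0.0, -1.0]]
wrist_force: [-0.2, 0.1, -2.0]
gripper_width: 0.366
gripper_force: 29.7
```

Emit:
apply_moves --moves '[[[0,-0.04,0],0],[[0,-0.04,0],0],[[0,-0.04,0],0],[[0,-0.04,0],0],[[0,-0.025,0],0]]'

```text
time_s: 11.03
tcp_pos: [0.5015, 0.1642, 0.1291]
ee_rot: [[0.999, -0.054, 0.001], [-0.054, -0.999, 0.001], [0.001, -0.001, -1.0]]
wrist_force: [0.5, -0.5, -2.4]
gripper_width: 0.363
gripper_force: 29.7
```

Emit:
apply_moves --moves '[[[0,0,0],0],[[0,0,0],0],[[0,0,0],0]]'

```text
time_s: 11.28
tcp_pos: [0.5008, 0.1604, 0.1285]
ee_rot: [[0.998, -0.056, -0.002], [-0.056, -0.998, -0.001], [-0.002, 0.001, -1.0]]
wrist_force: [0.3, -0.2, -2.0]
gripper_width: 0.367
gripper_force: 29.7
```

```bash
python3 - <<'E'
from fit import *
np.set_printoptions(precision=4,suppress=True)
s=r.sense();T=np.array(s["tcp_pos"]);R=np.array(s["ee_rot"]);print(s["time_s"],T,R[:,1],s["wrist_force"])
print("to case",R.T@(np.array([.503,.1616,T[2]])-T), "yaw",np.degrees(np.arctan2(R[1,1],R[0,1])))
p=imaging.capture("scene"); t=imaging.capture("top")
for d in models.cut_out(p,"bevel"): print(d["confidence"],np.array(d["extent"])*np.r_[S,S])
v=[T[0],T[1],np.radians(176.9),0]
f=cv2.resize(p["frame"],None,fx=5,fy=5,interpolation=cv2.INTER_CUBIC)
for X in bevel_parts(v,T[2]-.009):
    cv2.polylines(f,[cv2.convexHull(((proj(p,X)+.5)*5-.5).astype(np.float32)).astype(np.int32)],True,(0,255,0),1)
u=proj(p,T)[0].astype(int)
a=f[(u[1]-45)*5:(u[1]+45)*5,(u[0]-45)*5:(u[0]+45)*5]
g=cv2.resize(t["frame"],None,fx=5,fy=5,interpolation=cv2.INTER_CUBIC)[170*5:260*5,150*5:240*5]
cv2.imwrite("pics/t4.png",cv2.resize(np.hstack([a,g]),(800,400)))
E
```

```text
11.2833 [0.5008 0.1604 0.1285] [-0.0557 -0.9984  0.0009] [ 0.3372 -0.195  -2.0449]
to case [ 0.0021 -0.0014 -0.    ] yaw -93.19460179319802
0.79 [254.9248 182.784   28.7232  14.784 ]
0.72 [184.8832 151.104   28.2112  17.3184]
```

View pics/t4.png

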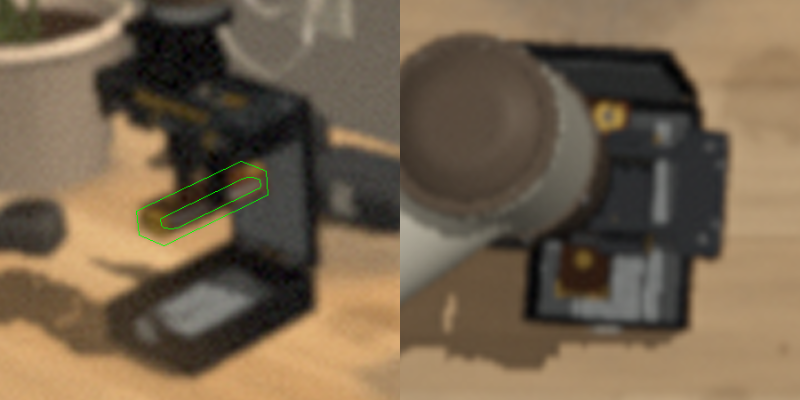

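Held folded over the case: stock in scene crop from (140,215) to (265,175), matching the predicted outline; top crop shows it along the trough. Lowering.

Emit:
apply_moves --moves '[[[-0.001,-0.001,0.025],0],[[0,0,0.025],0],[[0,0,0.02],0],[[0,0,0.015],0],[[0,0,0.008],0]]'

```text
time_s: 11.85
tcp_pos: [0.4996, 0.1602, 0.034]
ee_rot: [[0.998, -0.057, -0.003], [-0.057, -0.998, -0.002], [-0.003, 0.002, -1.0]]
wrist_force: [0.2, -0.6, -2.7]
gripper_width: 0.366
gripper_force: 29.7
```

Emit:
apply_moves --moves '[[[0,0,0.006],0],[[0,0,0.004],0],[[0,0,0.002],0],[[0,0,0],0],[[0,0,0],0]]'

```text
time_s: 12.27
tcp_pos: [0.5011, 0.1622, 0.0245]
ee_rot: [[0.999, -0.054, 0.001], [-0.054, -0.999, 0.001], [0.001, -0.001, -1.0]]
wrist_force: [-0.7, 0.3, -3.8]
gripper_width: 0.363
gripper_force: 29.7
```

Emit:
apply_moves --moves '[[[0,0,0.002],0],[[0,0,0.001],0],[[0,0,0.001],0],[[0,0,0],0]]'

```text
time_s: 12.6
tcp_pos: [0.5005, 0.1619, 0.0198]
ee_rot: [[0.999, -0.054, -0.0], [-0.054, -0.999, -0.0], [-0.0, 0.0, -1.0]]
wrist_force: [-0.5, 0.7, -2.0]
gripper_width: 0.363
gripper_force: 29.7
```

Emit:
apply_moves --moves '[[[0,0,0.001],0],[[0,0,0.001],0],[[0,0,0],0],[[0,0,0],0]]'

```text
time_s: 12.93
tcp_pos: [0.5006, 0.1619, 0.0177]
ee_rot: [[0.999, -0.054, -0.0], [-0.054, -0.999, -0.0], [-0.0, 0.0, -1.0]]
wrist_force: [0.1, -0.2, -2.8]
gripper_width: 0.37
gripper_force: 29.7
```

Emit:
apply_moves --moves '[[[0,0,0.001],0],[[0,0,0],0],[[0,0,0],0],[[0,0,0],0]]'

```text
time_s: 13.27
tcp_pos: [0.5008, 0.162, 0.017]
ee_rot: [[0.999, -0.054, 0.0], [-0.054, -0.999, 0.0], [0.0, -0.0, -1.0]]
wrist_force: [0.5, 0.2, -0.1]
gripper_width: 0.362
gripper_force: 29.7
```

Emit:
apply_moves --moves '[[[0,0,0],0],[[0,0,0],0],[[0,0,0],0],[[0,0,0],0]]' --hand 0.048

```text
time_s: 13.6
tcp_pos: [0.5009, 0.1621, 0.017]
ee_rot: [[0.999, -0.054, 0.001], [-0.054, -0.999, 0.0], [0.001, -0.0, -1.0]]
wrist_force: [-0.2, -0.8, 0.6]
gripper_width: 0.526
gripper_force: 0.0
```

Emit:
apply_moves --moves '[[[0,0,-0.01],0],[[0,0,-0.02],0],[[0,0,-0.035],0],[[0,0,-0.04],0],[[0,0,-0.04],0]]'

```text
time_s: 14.02
tcp_pos: [0.5001, 0.1615, 0.164]
ee_rot: [[0.999, -0.054, -0.001], [-0.054, -0.999, -0.001], [-0.001, 0.001, -1.0]]
wrist_force: [1.4, -0.0, 0.9]
gripper_width: 0.552
gripper_force: 0.0
```

Emit:
apply_moves --moves '[[[0,-0.035,-0.02],0],[[0,-0.04,0],0],[[0,-0.04,0],0],[[0,-0.04,0],0],[[0,-0.02,0],0]]' --hand 0

```text
time_s: 14.43
tcp_pos: [0.5103, 0.3406, 0.183]
ee_rot: [[0.999, -0.052, 0.002], [-0.052, -0.999, 0.002], [0.002, -0.002, -1.0]]
wrist_force: [0.3, 0.1, -0.4]
gripper_width: 0.254
gripper_force: 0.0
```

```bash
python3 - <<'E'
from fit import *
np.set_printoptions(precision=4,suppress=True)
s=r.sense();T=np.array(s["tcp_pos"]);R=np.array(s["ee_rot"]);print(s["time_s"],T,s["wrist_force"],s["gripper_width"])
t=imaging.capture("top");p=imaging.capture("scene")
b=cv2.resize(t["frame"][170:260,150:240],(400,400),interpolation=cv2.INTER_CUBIC)
a=cv2.resize(p["frame"][120:210,165:255],(400,400),interpolation=cv2.INTER_CUBIC)
cv2.imwrite("pics/t5.png",np.hstack([a,b]))
for d in models.cut_out(t,"bevel")[:2]:print(d["confidence"],np.array(d["extent"])*np.r_[S,S])
pc=[]
for q,n in((t,"top"),(p,"scene")):
    D=models.cut_out(q,"case_lid")
    for d in D:print(n,d["confidence"],np.array(d["extent"])*np.r_[S,S])
    if D: pc.append((q,D[0]["region"].astype(float),lambda v:[lid(v)]))
    print(n,fit([pc[-1]],[.503,.1616,-.0554,1.55],[.003,.003,.02,.05]))
for q in(1.5,1.2,.8):
    print(q,lid([.503,.1616,-.0554,q]).round(3).tolist()[-2:])
E
```

```text
14.4333 [0.5103 0.3406 0.183 ] [ 0.3423  0.0857 -0.4234] 0.25418849359821805
0.74 [257.6896 170.4192  39.9872  20.0832]
0.63 [195.0208 199.104    8.2944  40.2048]
top 0.91 [169.5744 175.7184  45.0048  21.888 ]
top (array([ 0.5036,  0.1656, -0.0856,  1.5431]), np.float64(0.08554167238775234))
scene 0.58 [205.5168 131.2128  23.0912  41.3184]
scene (array([ 0.5181,  0.1793, -0.1306,  1.5314]), np.float64(0.07126696832579182))
1.5 [[0.576, 0.101, 0.214], [0.582, 0.213, 0.214]]
1.2 [[0.525, 0.104, 0.205], [0.531, 0.216, 0.205]]
0.8 [[0.466, 0.108, 0.171], [0.472, 0.219, 0.171]]
```

View pics/t5.png

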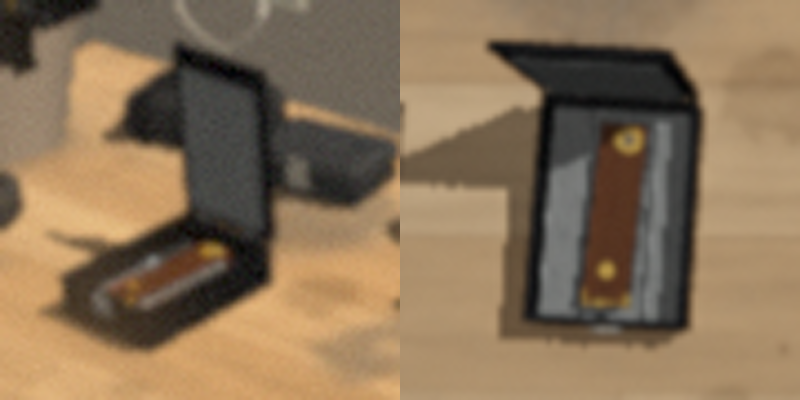

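The gauge lies folded in the trough (top crop (600,215), straight along it); lid upright. Going round behind the lid.

Emit:
apply_moves --moves '[[[0.035,0,-0.003],0],[[0.035,0,-0.003],0],[[0.035,0,-0.003],0],[[0.035,0,0],0],[[0,0,0],0]]'

```text
time_s: 15.1
tcp_pos: [0.6549, 0.326, 0.1893]
ee_rot: [[0.998, -0.06, 0.001], [-0.06, -0.998, -0.001], [0.001, 0.001, -1.0]]
wrist_force: [-0.2, 0.0, -1.5]
gripper_width: 0.011
gripper_force: 0.0
```

Emit:
apply_moves --moves '[[[0,0.036,0],0],[[0,0.036,0],0],[[0,0.036,0],0],[[0,0.036,0],0],[[0,0.036,0],0]]'

```text
time_s: 15.52
tcp_pos: [0.639, 0.1463, 0.1914]
ee_rot: [[0.998, -0.056, -0.0], [-0.056, -0.998, -0.0], [-0.0, 0.0, -1.0]]
wrist_force: [0.4, -0.7, 0.0]
gripper_width: 0.003
gripper_force: 0.0
```

Emit:
apply_moves --moves '[[[0,0,0],0],[[0,0,0],0],[[0,0,0],0]]'

```text
time_s: 15.77
tcp_pos: [0.6399, 0.1485, 0.1915]
ee_rot: [[0.998, -0.056, 0.001], [-0.056, -0.998, 0.0], [0.001, -0.0, -1.0]]
wrist_force: [0.8, 0.7, -0.1]
gripper_width: 0.007
gripper_force: 0.0
```

```bash
python3 - <<'E'
from h import *
np.set_printoptions(precision=4,suppress=True)
s=r.sense();T=np.array(s["tcp_pos"]);R=np.array(s["ee_rot"]);print(s["time_s"],T,R[:,0],s["wrist_force"],s["gripper_width"])
H=np.array([.583,.157,.042]); d=T-H; prev=np.array([d@R[:,0],T[2]]);print(prev, "lateral",d@R[:,1])
for q in np.r_[1.56:0:-.08,0]:
    c=np.array([-.15*np.cos(q)+.008*np.sin(q)+.0095,.042+.15*np.sin(q)+.008*np.cos(q)])
    e=c-prev;print(round(q,2),"x %.4f z %.4f"%(e[0],-e[1]));prev=c
E
```

```text
15.7667 [0.6399 0.1485 0.1915] [ 0.9984 -0.0559  0.0006] [ 0.8331  0.6826 -0.1104] 0.007492370061995685
[0.0574 0.1915] lateral 0.005229572038246605
1.56 x -0.0415 z -0.0006
1.48 x -0.0120 z -0.0000
1.4 x -0.0120 z 0.0009
1.32 x -0.0119 z 0.0019
1.24 x -0.0117 z 0.0028
1.16 x -0.0114 z 0.0038
1.08 x -0.0111 z 0.0047
1.0 x -0.0107 z 0.0055
0.92 x -0.0102 z 0.0064
0.84 x -0.0097 z 0.0072
0.76 x -0.0091 z 0.0079
0.68 x -0.0084 z 0.0086
0.6 x -0.0077 z 0.0092
0.52 x -0.0069 z 0.0098
0.44 x -0.0061 z 0.0103
0.36 x -0.0053 z 0.0108
0.28 x -0.0044 z 0.0112
0.2 x -0.0035 z 0.0115
0.12 x -0.0025 z 0.0117
0.04 x -0.0016 z 0.0119
0.0 x -0.0004 z 0.0060
```

Emit:
apply_moves --moves '[[[-0.016,0,0],0],[[-0.015,0,0],0],[[-0.01,0,0],0],[[-0.012,0,0],0],[[-0.012,0,0.001],0]]'

```text
time_s: 16.18
tcp_pos: [0.5753, 0.154, 0.1901]
ee_rot: [[0.999, -0.053, 0.002], [-0.053, -0.999, 0.0], [0.002, -0.001, -1.0]]
wrist_force: [2.0, -1.3, -0.9]
gripper_width: 0.004
gripper_force: 0.7
```

Emit:
apply_moves --moves '[[[-0.012,0,0.002],0],[[-0.012,0,0.003],0],[[-0.011,0,0.004],0],[[-0.011,0,0.005],0],[[-0.011,0,0.005],0]]'

```text
time_s: 16.6
tcp_pos: [0.5184, 0.157, 0.1712]
ee_rot: [[0.999, -0.053, 0.002], [-0.053, -0.999, 0.001], [0.002, -0.001, -1.0]]
wrist_force: [1.4, -0.1, 0.6]
gripper_width: 0.005
gripper_force: 0.5
```

Emit:
apply_moves --moves '[[[-0.01,0,0.006],0],[[-0.01,0,0.007],0],[[-0.009,0,0.008],0],[[-0.008,0,0.009],0],[[-0.008,0,0.009],0]]'

```text
time_s: 17.02
tcp_pos: [0.4734, 0.1596, 0.1321]
ee_rot: [[0.999, -0.053, 0.002], [-0.053, -0.999, 0.001], [0.002, -0.001, -1.0]]
wrist_force: [-0.0, -0.0, -0.6]
gripper_width: 0.005
gripper_force: 0.4
```

Emit:
apply_moves --moves '[[[-0.007,0,0.01],0],[[-0.006,0,0.01],0],[[-0.005,0,0.011],0],[[-0.004,0,0.011],0],[[0,0,0],0]]'

```text
time_s: 17.43
tcp_pos: [0.4496, 0.1596, 0.0883]
ee_rot: [[0.999, -0.053, -0.003], [-0.053, -0.999, -0.002], [-0.003, 0.002, -1.0]]
wrist_force: [-0.1, 0.1, -0.5]
gripper_width: 0.006
gripper_force: 0.0
```

```bash
python3 - <<'E'
from fit import *
np.set_printoptions(precision=4,suppress=True)
s=r.sense();print(s["time_s"],s["tcp_pos"],s["wrist_force"])
p=imaging.capture("scene")
cv2.imwrite("pics/t6.png",cv2.resize(p["frame"][110:210,155:275],(720,600),interpolation=cv2.INTER_CUBIC))
E
```

```text
17.4333 [0.4496 0.1596 0.0883] [-0.1004  0.1225 -0.4662]
```

View pics/t6.png

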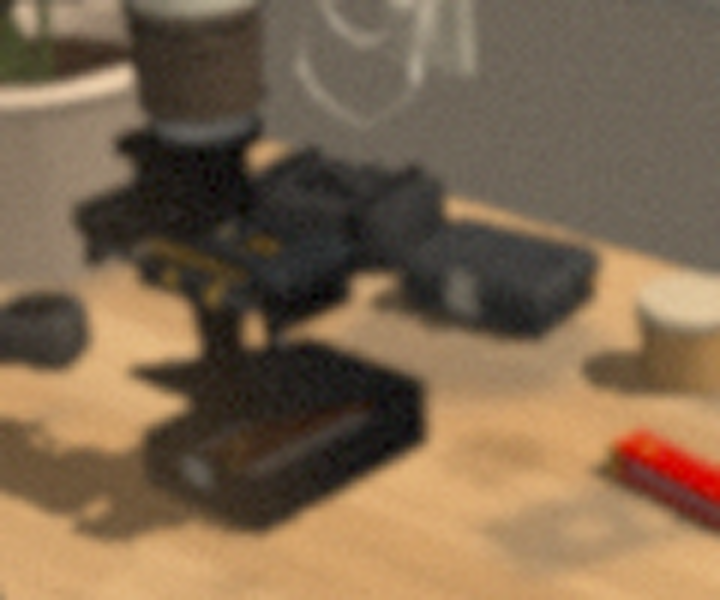

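Lid follows the fingers (front edge at crop ~(200,390), nearly down). Pressing it shut.

Emit:
apply_moves --moves '[[[-0.003,0,0.01],0],[[-0.003,0,0.01],0],[[-0.002,0,0.01],0],[[0,0,0.005],0],[[0,0,0],0]]'

```text
time_s: 17.9
tcp_pos: [0.4434, 0.1603, 0.0545]
ee_rot: [[0.999, -0.054, -0.001], [-0.054, -0.999, -0.001], [-0.001, 0.001, -1.0]]
wrist_force: [1.1, -0.6, -0.2]
gripper_width: 0.006
gripper_force: 0.0
```

Emit:
apply_moves --moves '[[[0,0,0.002],0],[[0,0,0.001],0],[[0,0,0.001],0],[[0,0,0],0]]'

```text
time_s: 18.23
tcp_pos: [0.4439, 0.1603, 0.0511]
ee_rot: [[0.999, -0.054, 0.001], [-0.054, -0.999, 0.001], [0.001, -0.001, -1.0]]
wrist_force: [-0.6, 0.5, 0.3]
gripper_width: 0.006
gripper_force: 0.1
```

Emit:
apply_moves --moves '[[[0,0,0.001],0],[[0,0,0.001],0],[[0,0,0],0],[[0,0,0],0]]'

```text
time_s: 18.57
tcp_pos: [0.4439, 0.1603, 0.0502]
ee_rot: [[0.999, -0.054, 0.001], [-0.054, -0.999, 0.0], [0.001, -0.0, -1.0]]
wrist_force: [-3.2, 0.9, 10.4]
gripper_width: 0.005
gripper_force: 5.2
```

Emit:
apply_moves --moves '[[[0,0,0.001],0],[[0,0,0.001],0],[[0,0,0],0],[[0,0,0],0]]'

```text
time_s: 18.9
tcp_pos: [0.4439, 0.1603, 0.05]
ee_rot: [[0.999, -0.053, 0.002], [-0.053, -0.999, 0.0], [0.002, -0.0, -1.0]]
wrist_force: [-8.6, -0.3, 24.4]
gripper_width: 0.005
gripper_force: 12.2
```

Lid bottomed at z = 0.050 with 24 N: shut. Retreating and checking.

Emit:
apply_moves --moves '[[[0,0,-0.004],0],[[0,0,-0.01],0],[[0,0,-0.03],0],[[0,0,-0.04],0],[[0,0,-0.04],0]]'

```text
time_s: 19.32
tcp_pos: [0.4426, 0.1593, 0.1716]
ee_rot: [[0.999, -0.055, -0.002], [-0.055, -0.999, -0.002], [-0.002, 0.002, -1.0]]
wrist_force: [1.6, 2.2, -0.5]
gripper_width: 0.008
gripper_force: 0.0
```

Emit:
apply_moves --moves '[[[0,-0.04,-0.02],0],[[0,-0.04,0],0],[[0,-0.04,0],0],[[0,-0.04,0],0],[[0,-0.03,0],0]]'

```text
time_s: 19.73
tcp_pos: [0.4535, 0.3496, 0.1896]
ee_rot: [[0.999, -0.054, 0.001], [-0.054, -0.999, 0.001], [0.001, -0.001, -1.0]]
wrist_force: [-0.1, -0.1, 0.5]
gripper_width: 0.002
gripper_force: 0.0
```

```bash
python3 - <<'E'
from fit import *
np.set_printoptions(precision=4,suppress=True)
s=r.sense();print(s["time_s"],s["tcp_pos"],s["wrist_force"])
for n in("scene","top"):
    p=imaging.capture(n)
    for t in("bevel","low_tin","tape_measure","multimeter","lid_front"):
        for d in models.place_of(p,t)[:2]: print(n,t,round(d["confidence"],2),at_z(p,np.array(d["at"])*S,.046 if t=="lid_front" else 0))
    D=models.cut_out(p,"case_lid")
    if D:
        g=D[0]["region"].astype(float)
        for q in(0,.03,.06,.1,.2):
            m=mask(p,[lid([.503,.1616,-.0554,q])]+[case_body([.503,.1616,-.0554])]*(n=="x"));print(n,q,"IoU",np.minimum(m,g).sum()/np.maximum(m,g).sum())
E
```

```text
19.7333 [0.4535 0.3496 0.1896] [-0.1392 -0.1341  0.4662]
scene bevel 0.66 [ 0.6422 -0.0739  0.    ]
scene bevel 0.54 [0.4983 0.1506 0.    ]
scene low_tin 0.53 [0.7628 0.0057 0.    ]
scene tape_measure 0.63 [ 0.5216  0.4308 -0.    ]
scene multimeter 0.88 [ 0.6726 -0.4394  0.    ]
scene multimeter 0.38 [0.6541 0.2051 0.    ]
scene lid_front 0.77 [0.4311 0.1666 0.046 ]
scene 0 IoU 0.8067936736161035
scene 0.03 IoU 0.8593234712145482
scene 0.06 IoU 0.8764665955590032
scene 0.1 IoU 0.8214802663321432
scene 0.2 IoU 0.5995284302167407
top low_tin 0.82 [0.7623 0.0159 0.    ]
top low_tin 0.18 [0.5056 0.1707 0.    ]
top tape_measure 0.75 [0.5296 0.4413 0.    ]
top multimeter 0.82 [ 0.6627 -0.4426  0.    ]
top lid_front 0.91 [0.4114 0.1557 0.046 ]
top 0 IoU 0.9616944830783496
top 0.03 IoU 0.9591400335201988
top 0.06 IoU 0.9538895769131074
top 0.1 IoU 0.9437922345664872
top 0.2 IoU 0.9078509834864453
```

```bash
python3 -c "
from station import r
print(r.finish_job())"
```

```text
the job is handed in; nothing more can be done
None
```

The bevel gauge was folded home on the bench, lowered into its case trough, and the lid pressed fully shut at about 20 s; the bystanders and the red look-alike were not touched, and the job is handed in.

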